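# Swing the soap spout over its drip dish

## Task

On the taller of the two soap dispensers, turn the pump head so that its spout points over the middle of the small round drip dish beside it, not the square soap tray, and let go. Leave the spout of the shorter dispenser where it is.

Things in the scene. Friction and masses are not known exactly. Their poses are not given: they have to be found in the camera images.
- tall_grip (a point): Centre of the tall dispenser's pump head: a grey block 40 long (x, towards the spout), 24 wide (y), 30 tall, top 200 mm above the counter; the point is on its vertical turning axis (z up), 15 mm below the top. The head turns with light friction, stays where left, does not press down. Below it: a 14 mm stem 22 mm long, a 30 mm collar, the white bottle (68 mm across, 140 tall, screwed down).
- tall_spout (a point): End of the tall dispenser's spout, 75 mm from the turning axis along the head's x axis, 180 mm above the counter. The spout is a grey tube 12 mm thick that leaves the end of the block and dips at its tip. It can swing 100 degrees or more either way from its start.
- dish_middle (a point): Middle of the small round white drip dish (56 mm across, 12 mm high), at rim height. It is fixed to the counter about 75 mm from the tall dispenser's axis, 45 to 75 degrees to the left or the right of where the spout points at first. On the other side, as far off, is a square white soap tray, 50 mm, with a bar of soap.
- short_spout (a point): End of the spout of the shorter, wider dispenser (bottle 84 mm across and 85 mm tall, with the same grey head and spout, head top 145 mm above the counter). Its head turns as easily; leave it.

How it is judged (in metres and radians):
At the end, for the whole second after the job is handed in: The end of the tall dispenser's spout is within 16 mm, seen from above, of the middle of the round drip dish and stays there; the short dispenser's spout is within 12 mm of where it was (horizontal distance between tall_spout and dish_middle below 0.016 m and distance of short_spout from where it was at the start of the episode below 0.012 m); the robot touches nothing.
It fails at once if the short dispenser's spout is turned by more than 20 mm (distance of short_spout from where it was at the start of the episode above 0.02 m).
It also fails if it takes over 32 s, if anything falls off the work surface, if the arm or the gripper's body presses on something with over 40 N, if the wrist force passes 120 N, or if a joint passes its speed limit or range.

## Robot

A 6-joint arm with a two-finger parallel gripper is mounted at the origin on the work surface. World frame = base frame: x ahead of the robot, y to its left, z up, the work surface at z = 0. Lengths are in mm, angles in rad, forces in N, time in s.
With the tool pointing down it reaches from about 275 to 750 mm from the base axis. Payload 10.2 kg.
Tool frame: the origin (TCP) lies at the very end of the fingers, on their centre line; the grasp point (between the pads) lies 19 mm behind it; z points along the fingers, y is the line along which they close (so a half turn about z gives the same grasp; the last joint's range is limited). The gripper opens to 85 mm and grips with 20 to 120 N. Pads are 22 mm wide; open, the fingers measure 114 mm over their backs; the gripper's body (76 mm by 85 mm) begins 54 mm behind the grasp point. The pads swing forward as they close: fully open they stand 13 mm farther back than shut.
Start: joints at [-1.51, 0.313, 1.498, -0, 1.331, -0.223], TCP at [146.99, -504.009, 191.394] pointing down, gripper open.
Joint ranges: [-2.94, 2.94], [-0.97, 2.17], [0.19, 2.56], [-1.23, 4.37], [0.02, 3.11], [-2.88, 2.88]. Speed limits (rad/s): [2.39, 2.39, 3.01, 3.14, 3.14, 3.14].

## Interface

Orientations are given as a unit quaternion [w, x, y, z].
In Python, from rig import ctrl, optics gives the robot as it stands. The module is installed in compiled form; this text tells all that it offers.
- The arm moves only by the shell command python3 -m handwheel 'ROWS' [FORCE]. ROWS is JSON, a list that holds one entry, the list of rows, each a list of 5 numbers: the gripper command: -1 is fully open, 1 is shut, values between are in proportion, then the shift along the world's x, y, z in units of 50 mm (1.0 is 50 mm), then the turn about the world's z in units of 8 degrees (1.0 is 8 degrees). In form: [[[gripper, tx, ty, tz, twist], ...]]. A call has 1 to 10 rows; each row shifts and turns the commanded pose from where the row before left it; what a row does not reach is not made up. A row lasts 1/10 s, in which the tool goes at most 50 mm and 8.59 degrees, less where a joint would pass 70% of its speed; a pose out of reach is approached as far as the arm can. A call is refused whole if a number of a shift passes 1 or a number of a turn 1, either way. A call with a gripper value outside its range is refused whole. The fingers move at their own pace and stop on an object; FORCE is the grip in N (left out, the last holds). Time passes only in rows, so rows that do not move let the fingers close. It gives the time, the measured TCP pose, the force, the opening and the grip force at its end, in the units of the state.
- ctrl.sense(): the state, without advancing time (a new reading comes with each control period).
- optics.capture(name): name is "scene" or "top"; returns a dict with "img" (420x560x3 uint8, blue, green, red), "K" (3x3 intrinsics, pixels), "R" (3x3) and "t" (3): a world point X has camera coordinates R X + t. Camera axes: x right, y down, z forward; pixel columns grow to the right and rows downward; lengths in mm; the calibration is good to about 2 mm. A picture is of the moment at which its call begins. There is no depth.
- ctrl.finish_job(): hands the job in; it is judged then, once.
The state is a dict: "time_s": time; "joints": joint angles; "dq": joint speeds; "tau": joint torques, N m; "eef_pos": TCP position; "ee_rot": TCP orientation; "force": force on the tool from outside, world axes, zero at the start; "wrist_torque": the same for the moment, N m; "grip_width": opening from 0.0 (shut) to 1.0 (fully open); "grip_force": force on a finger pad.
Only numpy, scipy, OpenCV 4.12 (cv2) and the standard library are available. Lean on these libraries where they do the work, as an engineer would, in place of code of your own. Each camera call takes 0.05 s, during which the arm holds its last target. There are 200 camera calls.

## Working session

There is one attempt and no reset: what is moved stays moved. The work goes in short steps, Python scripts to look and compute and a shell command to move; the robot and the scene stay as the last step left them, time stands still between calls to the robot, and variables do not carry over. Pictures are saved under pics/ and viewed, at most 10 in all, crops included, and the job is handed in when it is done.

```bash
mkdir -p pics; python3 - <<'E'
from rig import ctrl, optics
import cv2,numpy as np
for n in("scene","top"):
    c=optics.capture(n); cv2.imwrite(f"pics/{n}0.png",c["img"]); print(n,c["K"].tolist(),np.round(c["R"],4).tolist(),c["t"])
s=ctrl.sense(); print(s["time_s"],s["eef_pos"],s["ee_rot"],s["grip_width"])
E
```

```text
scene [[423.8490564550598, 0.0, 276.6521399896814], [0.0, 423.8490564550598, 213.76661846907922], [0.0, 0.0, 1.0]] [[-0.7716, 0.636, 0.0146], [0.5142, 0.637, -0.5743], [-0.3745, -0.4356, -0.8185]] [ 476.80995447 -224.27180116 1089.4130031 ]
top [[392.0251887394627, 0.0, 280.1759341155109], [0.0, 392.0251887394627, 215.7073696971737], [0.0, 0.0, 1.0]] [[-0.0057, -0.9999, 0.0095], [-0.9917, 0.0044, -0.1287], [0.1287, -0.0102, -0.9916]] [-42.22162747 604.83723673 846.85307494]
0.1 [ 146.96090904 -503.72648943  190.89364667] [-5.87730779e-04  9.89948086e-01  1.41429984e-01  4.14705859e-05] 0.9995681234040097
```

View pics/scene0.png

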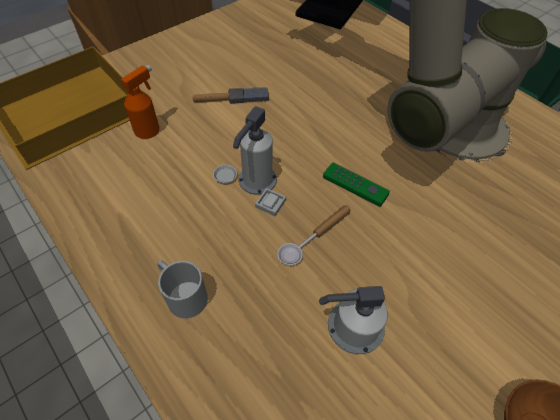

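View pics/top0.png

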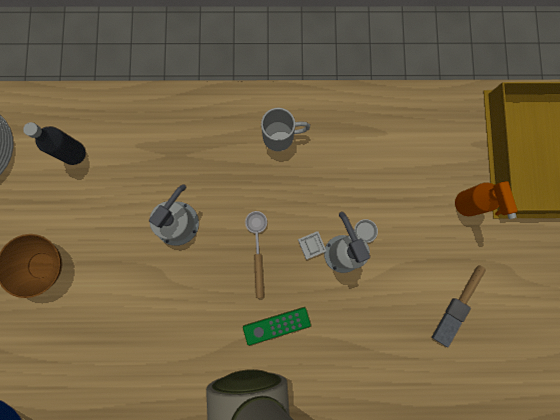

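The tall dispenser's head is at about top (358,250), with its spout tip near (343,214). The dish is at (366,231) and the tray at (312,245). The short dispenser's head is at about (161,215). I'll zoom in to get these more exactly.

```bash
python3 - <<'E'
import cv2,numpy as np
a=cv2.imread("pics/top0.png")[190:290,290:400]; b=cv2.imread("pics/scene0.png")[95:225,200:300]
A=cv2.resize(a,(440,400),interpolation=cv2.INTER_CUBIC);B=cv2.resize(b,(308,400),interpolation=cv2.INTER_CUBIC)
cv2.imwrite("pics/z.png",np.hstack([A,B]))
E
cat > h.py <<'E'
import numpy as np
from rig import ctrl, optics
def at(c,u,v,z):
    d=c["R"].T@np.linalg.inv(c["K"])@[u,v,1]; o=-c["R"].T@c["t"]
    return o+d*(z-o[2])/d[2]
def px(c,X):
    p=c["K"]@(c["R"]@np.array(X,float)+c["t"]); return p[:2]/p[2]
E
```

```text
(no output)
```

View pics/z.png

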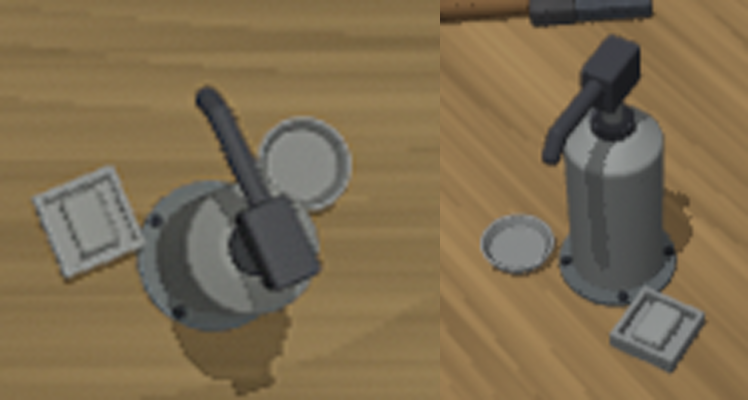

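```bash
python3 - <<'E'
from h import *
t=optics.capture("top"); s=optics.capture("scene")
h=at(t,360.7,249.3,200); f=at(t,347,254,3); tip=at(t,342,214.2,182); d=at(t,366.2,231,12); tr=at(t,312.5,245.5,12)
d2=at(s,225.3,173.9,12); tip2=at(s,236.4,145.6,180)
for n,v in zip("head flange tip dish tray dish2 tip2".split(),(h,f,tip,d,tr,d2,tip2)): print(n,np.round(v,1))
for c in (h,f):
    a=[np.degrees(np.arctan2(*(p-c)[1::-1])) for p in (tip,tip2,d,d2,tr)]; print(np.round(a,1),np.round([np.hypot(*(p-c)[:2]) for p in(tip,tip2,d,d2,tr)],1))
print(px(s,[*h[:2],200]),px(s,[*f[:2],200]))
sh=at(t,159.5,215,145); print("short",sh)
E
```

```text
head [ 521.1 -190.7  200. ]
flange [ 518.7 -200.7    3. ]
tip [ 588.5 -161.2  182. ]
dish [ 571.4 -245.3   12. ]
tray [ 538.4 -119.8   12. ]
dish2 [ 571.4 -241.7   12. ]
tip2 [ 587.3 -159.6  180. ]
[ 23.7  25.2 -47.3 -45.4  76.2] [73.5 73.1 74.3 71.7 72.9]
[ 29.6  31.  -40.2 -37.9  76.3] [80.2 79.9 69.  66.7 83.3]
[253.93615198 113.41337243] [251.71792248 110.11389958]
short [593.38212733 195.10088983 145.        ]
```

```bash
python3 -m handwheel '[[[-1,0,0,0.8,0],[-1,0,0,0.8,0],[-1,0.68,0.57,0,0.96],[-1,0.68,0.57,0,0],[-1,0.68,0.57,0,0],[-1,0.68,0.57,0,0],[-1,0.68,0.57,0,0],[-1,0.68,0.57,0,0],[-1,0.68,0.57,0,0],[-1,0.68,0.57,0,0]]]' 30
python3 -m handwheel '[[[-1,0.68,0.57,0,0],[-1,0.68,0.57,0,0],[-1,0.68,0.57,0,0],[-1,0,0,0,0],[-1,0,0,0,0],[-1,0,0,0,0]]]'
```

```text
time_s: 1.2
eef_pos: [420.1, -274.5, 271.4]
ee_rot: [-0.0, 0.978, 0.207, -0.0]
force: [0.0, -0.2, 0.4]
grip_width: 1.001
grip_force: 0.0
time_s: 1.8
eef_pos: [520.4, -191.1, 271.3]
ee_rot: [-0.0, 0.978, 0.207, -0.0]
force: [-0.8, 0.0, -0.3]
grip_width: 1.001
grip_force: 0.0
```

```bash
python3 -m handwheel '[[[-1,0,0,-0.6,0],[-1,0,0,-0.6,0],[-1,0,0,-0.5,0],[-1,0,0,-0.35,0],[-1,0,0,0,0],[-1,0,0,0,0]]]'
python3 - <<'E'
from h import *; import cv2
a=optics.capture("top")["img"][170:290,270:400]; b=optics.capture("scene")["img"][85:205,190:320]
cv2.imwrite("pics/g.png",np.hstack([cv2.resize(i,(390,360),interpolation=cv2.INTER_CUBIC) for i in(a,b)]))
E
```

```text
time_s: 2.4
eef_pos: [520.8, -191.4, 169.8]
ee_rot: [0.0, 0.978, 0.207, 0.0]
force: [0.3, -0.5, 1.0]
grip_width: 0.998
grip_force: 0.0
```

View pics/g.png

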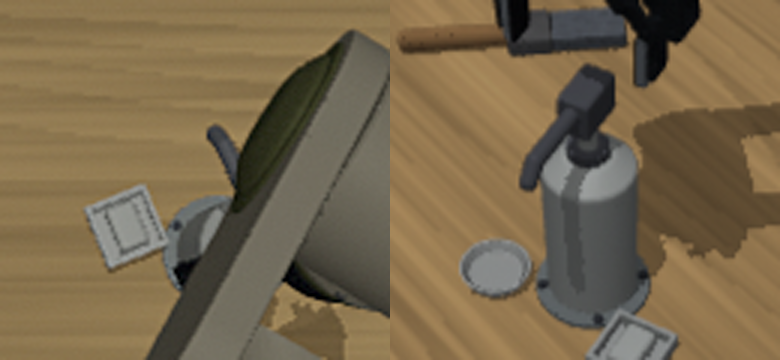

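The fingers look higher than expected in the scene view: tips near (230,88) and (276,110), while the block is at (255,115). I'll compare this with the projected positions.

```bash
python3 - <<'E'
from h import *; import cv2
c=optics.capture("scene"); s=ctrl.sense(); p=s["eef_pos"]; print(p,s["time_s"],s["joints"])
u=np.array([np.cos(np.radians(-66)),np.sin(np.radians(-66)),0])
for z in(170,183,200,215): print(z,[np.round(px(c,[*p[:2],z]+k*u)) for k in(-50,0,50)])
cv2.imwrite("pics/s2.png",cv2.resize(c["img"][0:240,160:480],(800,600),interpolation=cv2.INTER_CUBIC))
E
```

```text
[ 521.31254536 -191.07368382  170.21282249] 2.55 [-5.62342636e-01  3.94254889e-01  1.43985300e+00 -6.91178834e-06
  1.30521362e+00  5.91081699e-01]
170 [array([277., 133.]), array([254., 125.]), array([232., 117.])]
183 [array([277., 128.]), array([254., 120.]), array([232., 112.])]
200 [array([277., 122.]), array([254., 113.]), array([231., 105.])]
215 [array([277., 116.]), array([253., 107.]), array([231.,  99.])]
```

View pics/s2.png

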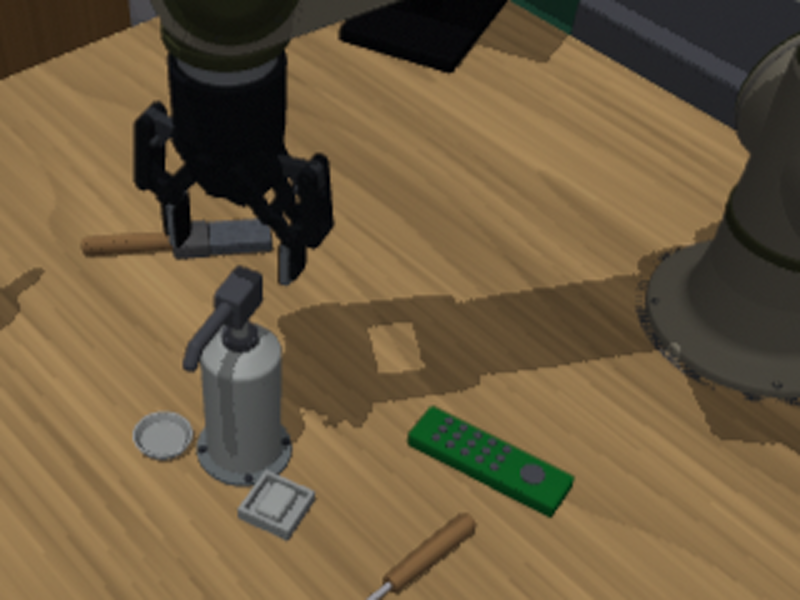

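The projections put the fingers about 30 mm lower than the image shows. Closing gently will show whether the block is between the pads.

```bash
python3 -m handwheel '[[[1,0,0,0,0],[1,0,0,0,0],[1,0,0,0,0],[1,0,0,0,0],[1,0,0,0,0],[1,0,0,0,0],[1,0,0,0,0],[1,0,0,0,0]]]' 20
python3 - <<'E'
from h import *; import cv2
c=optics.capture("scene"); print(px(c,[0,0,0]),px(c,ctrl.sense()["eef_pos"]))
cv2.imwrite("pics/s3.png",cv2.resize(c["img"][50:200,160:360],(800,600),interpolation=cv2.INTER_CUBIC))
E
```

```text
time_s: 3.35
eef_pos: [521.0, -190.5, 168.9]
ee_rot: [-0.0, 0.978, 0.207, 0.0]
force: [-0.7, 0.6, 0.4]
grip_width: -0.001
grip_force: 0.0
[462.16071088 126.51101289] [254.48906154 125.50498463]
```

View pics/s3.png

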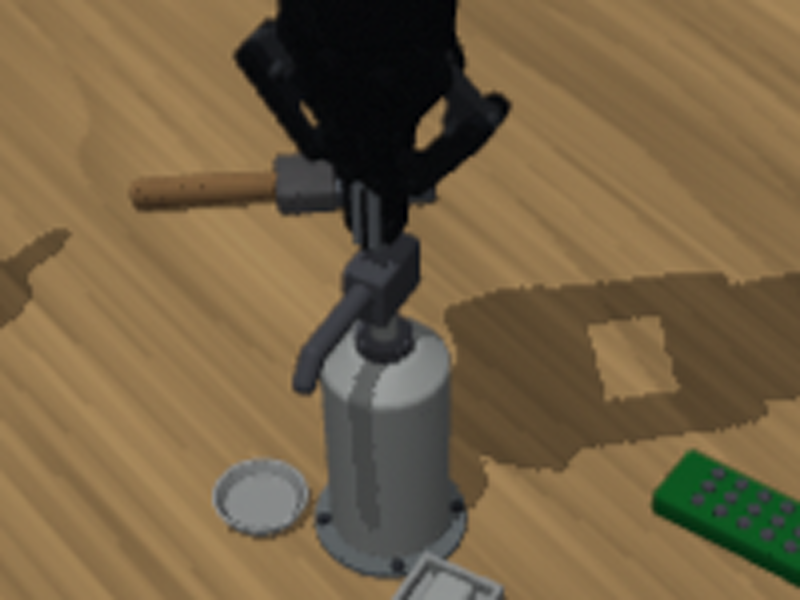

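Shut, the fingers met nothing, and the tip appears at the top rear edge of the block, near (254,112). So the tip is either above the block or behind it. I'll creep down a few mm and watch the force to tell which.

```bash
python3 -m handwheel '[[[1,0,0,-0.04,0],[1,0,0,-0.04,0],[1,0,0,0,0]]]'; python3 -m handwheel '[[[1,0,0,-0.04,0],[1,0,0,-0.04,0],[1,0,0,0,0]]]'
python3 - <<'E'
from h import *; import cv2
c=optics.capture("scene"); 
cv2.imwrite("pics/s4.png",cv2.resize(c["img"][85:145,220:300],(800,600),interpolation=cv2.INTER_CUBIC))
E
```

```text
time_s: 3.7
eef_pos: [520.8, -190.4, 164.5]
ee_rot: [-0.0, 0.978, 0.207, -0.0]
force: [0.7, 0.6, -0.5]
grip_width: -0.004
grip_force: 0.0
time_s: 4.0
eef_pos: [520.8, -190.4, 160.5]
ee_rot: [-0.0, 0.978, 0.207, -0.0]
force: [1.0, 0.4, -0.4]
grip_width: 0.002
grip_force: 0.0
```

View pics/s4.png

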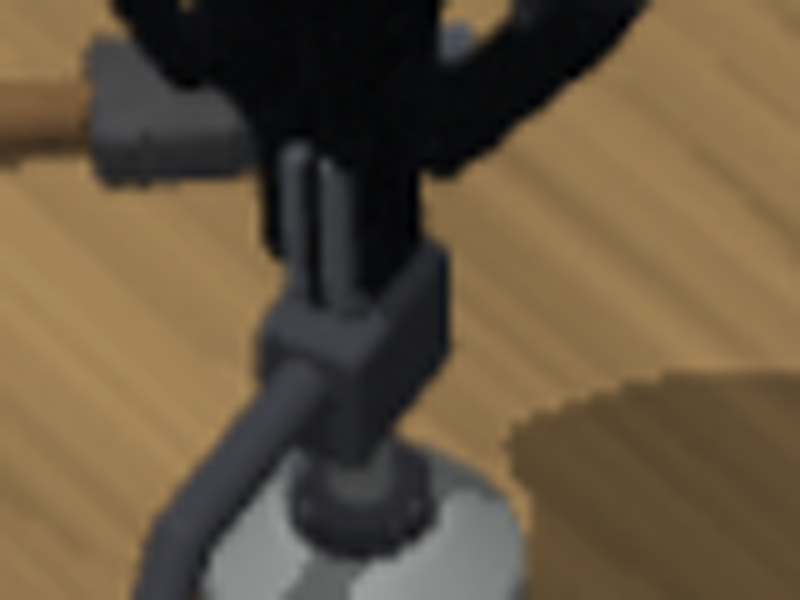

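The shut fingers end on the block's top face, with their front edge at about px (252,115). They are therefore above the block and centred on it, and the real tip is about 35–40 mm higher than reported. I'll touch the top to get the exact offset.

```bash
for i in 1; do python3 -m handwheel '[[[1,0,0,-0.04,0],[1,0,0,-0.04,0],[1,0,0,0,0]]]'; done; python3 -m handwheel '[[[1,0,0,-0.04,0],[1,0,0,0,0]]]'
```

```text
time_s: 4.35
eef_pos: [521.4, -190.7, 160.0]
ee_rot: [0.001, 0.978, 0.208, 0.001]
force: [-6.5, 4.0, 21.2]
grip_width: -0.001
grip_force: 10.5
time_s: 4.55
eef_pos: [521.6, -190.9, 159.8]
ee_rot: [0.002, 0.978, 0.208, 0.002]
force: [-12.3, 5.5, 34.0]
grip_width: 0.002
grip_force: 16.9
```

The fingers touch the 200 mm top at a reported 160, so the offset is 40 mm. I'll back off, open, and go down to a reported 128.

```bash
python3 -m handwheel '[[[1,0,0,0.4,0],[-1,0,0,0.2,0],[-1,0,0,0,0],[-1,0,0,0,0],[-1,0,0,0,0],[-1,0,0,0,0],[-1,0,0,0,0],[-1,0,0,0,0],[-1,0,0,0,0]]]'
```

```text
time_s: 5.45
eef_pos: [521.0, -190.5, 184.8]
ee_rot: [-0.0, 0.978, 0.207, -0.0]
force: [0.6, 0.7, 0.2]
grip_width: 0.997
grip_force: 0.0
```

```bash
python3 -m handwheel '[[[-1,0,0,-0.4,0],[-1,0,0,-0.4,0],[-1,0,0,-0.3,0],[-1,0,0,0,0],[-1,0,0,0,0]]]'; python3 -m handwheel '[[[1,0,0,0,0],[1,0,0,0,0],[1,0,0,0,0],[1,0,0,0,0],[1,0,0,0,0],[1,0,0,0,0],[1,0,0,0,0],[1,0,0,0,0]]]' 25
```

```text
time_s: 5.95
eef_pos: [521.2, -190.6, 130.4]
ee_rot: [0.0, 0.978, 0.207, 0.0]
force: [-0.1, 0.1, 1.3]
grip_width: 1.001
grip_force: 0.0
time_s: 6.75
eef_pos: [520.5, -189.5, 130.4]
ee_rot: [-0.001, 0.978, 0.208, -0.0]
force: [-4.0, 5.6, 5.1]
grip_width: 0.28
grip_force: 28.0
```

```bash
python3 -m handwheel '[[[1,0,0,0,-0.88],[1,0,0,0,-0.88],[1,0,0,0,-0.88],[1,0,0,0,-0.88],[1,0,0,0,-0.88],[1,0,0,0,-0.88],[1,0,0,0,-0.88],[1,0,0,0,-0.88],[1,0,0,0,-0.88],[1,0,0,0,-0.88]]]'; python3 -m handwheel '[[[1,0,0,0,0],[1,0,0,0,0],[1,0,0,0,0]]]'
```

```text
time_s: 7.75
eef_pos: [520.1, -191.5, 130.4]
ee_rot: [0.001, 0.918, -0.397, -0.001]
force: [-7.8, -4.1, 4.3]
grip_width: 0.281
grip_force: 27.7
time_s: 8.05
eef_pos: [520.1, -191.4, 130.4]
ee_rot: [0.001, 0.919, -0.395, -0.001]
force: [-7.4, -3.5, 4.7]
grip_width: 0.277
grip_force: 27.8
```

```bash
python3 -m handwheel '[[[-1,0,0,0,0],[-1,0,0,0,0],[-1,0,0,0,0],[-1,0,0,0,0],[-1,0,0,0,0],[-1,0,0,0,0],[-1,0,0,0,0]]]'; python3 -m handwheel '[[[-1,0,0,0.5,0],[-1,0,0,0.8,0],[-1,0,0,0.8,0],[-1,0,0,0.5,0],[-1,-0.8,-0.4,0,0],[-1,-0.8,-0.4,0,0],[-1,-0.8,-0.4,0,0],[-1,-0.8,-0.4,0,0],[-1,0,0,0,0],[-1,0,0,0,0]]]'
python3 - <<'E'
from h import *; import cv2
a=optics.capture("top")["img"][180:280,290:400]; b=optics.capture("scene")["img"][95:195,190:300]
cv2.imwrite("pics/f.png",np.hstack([cv2.resize(i,(396,360),interpolation=cv2.INTER_CUBIC) for i in(a,b)]))
E
```

```text
time_s: 8.75
eef_pos: [521.0, -190.5, 129.9]
ee_rot: [-0.0, 0.919, -0.394, 0.0]
force: [0.5, 0.5, 0.8]
grip_width: 1.0
grip_force: 0.0
time_s: 9.75
eef_pos: [360.8, -270.8, 260.2]
ee_rot: [0.0, 0.919, -0.395, 0.0]
force: [0.9, 0.4, -0.1]
grip_width: 1.001
grip_force: 0.0
```

View pics/f.png

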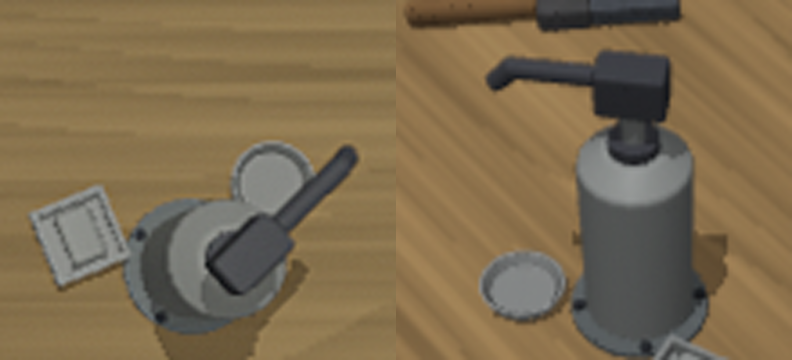

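The spout now points right and up in the top view, with its tip at (386.7,222.8); in the scene view the tip is at (218,117). I'll compute the miss.

```bash
python3 - <<'E'
from h import *
from scipy.optimize import least_squares
t=optics.capture("top"); s=optics.capture("scene")
def tri(a,b): return least_squares(lambda X:np.r_[px(t,X)-a,px(s,X)-b],[540,-200,100]).x
T=tri([386.7,222.8],[218,117.2]); T0=tri([342,214.2],[236.4,145.6]); D=tri([366.2,231],[225.3,173.9])
for n,v in(("tip",T),("tip0",T0),("dish",D),("top182",at(t,386.7,222.8,182)),("scene182",at(s,218,117.2,182))): print(n,np.round(v,1),np.round(np.hypot(*(v-D)[:2]),1))
E
```

```text
tip [ 570.9 -245.   180.5] 0.1
tip0 [ 587.9 -160.7  179.9] 86.2
dish [ 570.8 -245.1    8.9] 0.0
top182 [ 571.6 -245.5  182. ] 0.9
scene182 [ 570.9 -242.4  182. ] 2.7
```

The tip is within about 3 mm of the dish middle, and the arm is clear of everything. The short dispenser wasn't approached.

```bash
python3 -c "
from rig import ctrl
print(ctrl.finish_job())"
```

```text
the job is handed in; nothing more can be done
None
```

The tall dispenser's spout now points over the round drip dish, about 1–3 mm from its middle by the camera images; I let go, didn't go near the short dispenser, and handed the job in at about 10 s of the 32 s.

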